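# Rake spilled buffer blocks out from under the shelf into the collecting bay

## Robot

A 6-joint arm with a two-finger parallel gripper is mounted at the origin on the work surface. World frame = base frame: x ahead of the robot, y to its left, z up, the work surface at z = 0. Lengths are in m, angles in rad, forces in N, time in s.
With the tool pointing down it reaches from about 0.275 to 0.75 m from the base axis. Payload 10.2 kg.
Tool frame: the origin (TCP) lies midway between the tips of the shut fingers; the grasp point (between the pads) lies 19 mm behind it (env.hold_point_z is the distance from the TCP to the grasp point, in m); z points along the fingers, y is the line along which they close (so a half turn about z gives the same grasp; the last joint's range is limited). The gripper opens to 85 mm and grips with 20 to 120 N. Pads are 22 mm wide; open, the fingers measure 114 mm over their backs; the gripper's body (76 mm by 85 mm) begins 54 mm behind the grasp point. The pads swing forward as they close: fully open they stand 13 mm farther back than shut.
Start: joints at [-1.507, 0.313, 1.498, -0, 1.331, -0.223], TCP at [0.149, -0.504, 0.231] pointing down, gripper open.
Joint ranges: [-2.94, 2.94], [-0.97, 2.17], [0.19, 2.56], [-1.23, 4.37], [0.02, 3.11], [-2.88, 2.88]. Speed limits (rad/s): [2.39, 2.39, 3.01, 3.14, 3.14, 3.14].

## Interface

Orientations are given as a unit quaternion [x, y, z, w].
In Python, from bench import env, kinematics, monitor, eyes, job gives the robot as it stands. The module is installed in compiled form; this text tells all that it offers. Calls block until the motion is done:
- env.reach(position, orientation): joint-space move of the TCP to a pose.
- env.movel(position, velocity=0.15, frame=None, guard=None): straight line of the TCP; frame=None keeps the orientation; velocity is the mean speed in m/s. With guard (N) it stops when the force on the tool has changed by that much, and returns True; else False.
- env.set_joints(angles): joint-space move.
- env.release() and env.close_gripper(effort=None): open the fingers fully, or close them until they stop; effort is the grip in N (None keeps the last).
- env.hold(seconds).
- kinematics.ik(position, orientation): joint angles nearest the present ones, or None.
- monitor.sense(): the state.
- eyes.grab_frame(name): name is "scene" or "top" or "wrist"; returns a dict with "frame" (384x512x3 uint8, red, green, blue), "mtx" (3x3 intrinsics, pixels), "view" (4x4, takes a point from world to camera coordinates). Camera axes: x right, y down, z forward; pixel columns grow to the right and rows downward; lengths in m; the calibration is good to about 2 mm. A picture is of the moment at which its call begins. There is no depth.
A pose or a line that the arm cannot do raises env.MotionError and nothing moves.
- job.hand_in(): hands the job in; it is judged then, once.
The state is a dict: "clock": time; "joints": joint angles; "qvel": joint speeds; "joint_efforts": joint torques, N m; "position": TCP position; "ee_rot": TCP orientation; "contact_force": force on the tool from outside, world axes, zero at the start; "ft_torque": the same for the moment, N m; "finger_gap": opening from 0.0 (shut) to 1.0 (fully open); "gripper_force": force on a finger pad.
Only numpy, scipy, OpenCV 4.12 (cv2) and the standard library are available. Lean on these libraries where they do the work, as an engineer would, in place of code of your own. Each camera call takes 0.05 s, during which the arm holds its last target. There are 200 camera calls.

## Task

Four red buffer blocks have spilled under the low wire shelf. Take the hand rake by its slanting handle, reach over and behind the blocks with it and sweep all four into the blue three-sided collecting bay, touching the blocks only with the rake; then stand the rake back upright on its black parking pad, facing as it did before. Leave the other goods where they are.

Things in the scene. Friction and masses are not known exactly. Their poses are not given: they have to be found in the camera images.
- rake: Hand rake standing by itself, 0.2 kg. U-shaped aluminium head: blade 176 mm wide (x), 6 thick, 50 high; side wings 34 high reaching 58 mm to -y, 164 mm apart inside. Light-wood handle from (0, 0, 35) mm slanting up to -y at 42 degrees from vertical, 270 mm long, 24 mm wide along x, 20 thick. Origin: middle of the blade's lower edge, at bench level when standing; z up. Tips easily to -y.
- rake_grip (a point): Point on the handle's axis 35 mm from its upper end, rake frame (0, -157, 210) mm: the place to grip it, across its 24 mm width, with the hand in line with the handle.
- block0: Buffer block 1 of 4: red rubber on a steel base plate, small steel plate on top, 60 mm (x) by 40 mm (y) by 28 mm high, about 0.12 kg, lying flat, loose. Origin: centre of its underside.
- block1: Buffer block 2 of 4: red rubber on a steel base plate, small steel plate on top, 60 mm (x) by 40 mm (y) by 28 mm high, about 0.12 kg, lying flat, loose. Origin: centre of its underside.
- block2: Buffer block 3 of 4: red rubber on a steel base plate, small steel plate on top, 60 mm (x) by 40 mm (y) by 28 mm high, about 0.12 kg, lying flat, loose. Origin: centre of its underside.
- block3: Buffer block 4 of 4: red rubber on a steel base plate, small steel plate on top, 60 mm (x) by 40 mm (y) by 28 mm high, about 0.12 kg, lying flat, loose. Origin: centre of its underside.
- shelf: Low blue wire-deck shelf fixed on the bench at the robot's left. Origin: on the bench under the middle of its front edge; x along that edge, +y goes in under the shelf. 460 mm long, 200 deep; free height below 275 mm, beams above it up to 315 mm; 30 mm square posts at the corners (x = +-215 mm); back open.
- lamp_bar (a point): White lamp bar fixed along the shelf's front above the blocks (460 mm along shelf x, 24 mm deep, 20 mm high), 35 to 59 mm out from the front edge and 390 to 410 mm up. Point: middle of its underside, shelf frame (0, -47, 390) mm. Only a tilted hand passes under it.
- bay: Collecting bay fixed on the bench: yellow floor at bench level, three blue walls 40 mm high and 4 mm thick, open towards the shelf. Origin: on the bench, middle of the open mouth; x along the mouth, the inside goes to -y. Inside 210 mm wide (x) and 150 mm deep.
- pad: Black parking pad with a yellow border for the rake, painted flat on the bench, 240 mm (x) by 120 mm (y). Origin: where the rake's origin belongs (30 mm to the +y side of the pad's middle). The rake starts standing near it, its handle slanting towards the pad's -y side.
- carton_low: Bystander: white carton 60 x 90 x 70 mm standing under the shelf beside the blocks, loose. Origin: centre of underside.
- carton_brown: Bystander: brown carton 110 x 130 x 90 mm on top of the shelf, loose. Origin: centre of underside.
- carton_white: Bystander: white carton 100 x 100 x 60 mm on top of the shelf, loose. Origin: centre of underside.
- spring: Bystander: red coil spring, 64 mm across, 110 mm high, standing beyond the bay. Origin: centre of underside.
- can: Bystander: green can, 60 mm across, 170 mm high. Origin: centre of underside.
- tape: Bystander: brown roll of tape, 100 mm across, 48 mm high, lying flat. Origin: centre of underside.
Mind the look-alikes: they are no part of the job. What is shaped like the block0 but green or pink is not meant. Leave any pink look-alike of the block2 alone.

How it is judged:
By the outcome, as a careful person would: the job done as asked, in the order asked, and still so for the second after the job is handed in, with the robot touching nothing.
It also fails if it takes over 54 s, if anything falls off the work surface, if the arm or the gripper's body presses on something with over 40 N, if the wrist force passes 120 N, or if a joint passes its speed limit or range.

## Working session

There is one attempt and no reset: what is moved stays moved. The work goes in short steps, each a Python script; the robot and the scene stay as the last script left them, time stands still between calls to the robot, and variables do not carry over. Pictures are saved under pics/ and viewed, at most 10 in all, crops included, and the job is handed in when it is done.

```bash
mkdir -p pics; ls; cat > h.py <<'E'
import numpy as np, cv2, json
from scipy.spatial.transform import Rotation as R
from bench import env, kinematics, monitor, eyes, job
def snap(n,f):
    d=eyes.grab_frame(n); cv2.imwrite(f'pics/{f}.png',d['frame'][:,:,::-1]); np.savez(f'pics/{f}.npz',**d); return d
def load(f): return np.load(f'pics/{f}.npz')
def ray(d,u,v):
    V=d['view']; r=V[:3,:3].T@np.linalg.inv(d['mtx'])@np.array([u,v,1.]); o=-V[:3,:3].T@V[:3,3]; return o,r/np.linalg.norm(r)
def onz(d,u,v,z=0):
    o,r=ray(d,u,v); return o+r*(z-o[2])/r[2]
def tri(*rs):
    A=0;b=0
    for o,r in rs:
        P=np.eye(3)-np.outer(r,r); A=A+P; b=b+P@o
    return np.linalg.solve(A,b)
def proj(d,p):
    p=np.atleast_2d(p); c=p@d['view'][:3,:3].T+d['view'][:3,3]; q=c@d['mtx'].T; return q[:,:2]/q[:,2:]
E
python3 - <<'E'
from h import *
a=snap('scene','s0');b=snap('top','t0')
for d in(a,b): print(np.round(ray(d,256,192),3).__repr__(), d['mtx'][0,0])
for n in 's0','t0':
    i=cv2.imread(f'pics/{n}.png'); cv2.imwrite(f'pics/{n}b.png',cv2.resize(i,(800,600),interpolation=cv2.INTER_CUBIC))
print(monitor.sense())
E
```

```text
pics
array([[ 0.748,  0.664,  1.298],
       [-0.172, -0.537, -0.826]]) 380.5374848685551
array([[ 0.205, -0.011,  1.638],
       [ 0.21 , -0.027, -0.977]]) 412.0125957350272
{'clock': 0.1, 'joints': array([-1.50737265e+00,  3.13395583e-01,  1.49836365e+00,  1.37143437e-05,
        1.33101022e+00, -2.23402638e-01]), 'qvel': array([-0.00167053, -0.00159785, -0.00128141, -0.00012303,  0.00078893,
        0.00103692]), 'joint_efforts': array([ 1.89756945e-03, -4.12901509e+01, -2.60140210e+01, -2.13800986e-04,
        3.06719136e-03, -1.19436262e-05]), 'position': array([ 0.14850279, -0.50331681,  0.23079057]), 'ee_rot': array([ 9.89734009e-01,  1.42920418e-01,  5.36541325e-05, -5.85983600e-04]), 'contact_force': array([ 0.15976549, -0.17154379, -0.16308915]), 'ft_torque': array([0.0131022 , 0.06118327, 0.01418151]), 'gripper_force': 0.0, 'finger_gap': 1.0031559343431802}
```

View pics/s0b.png

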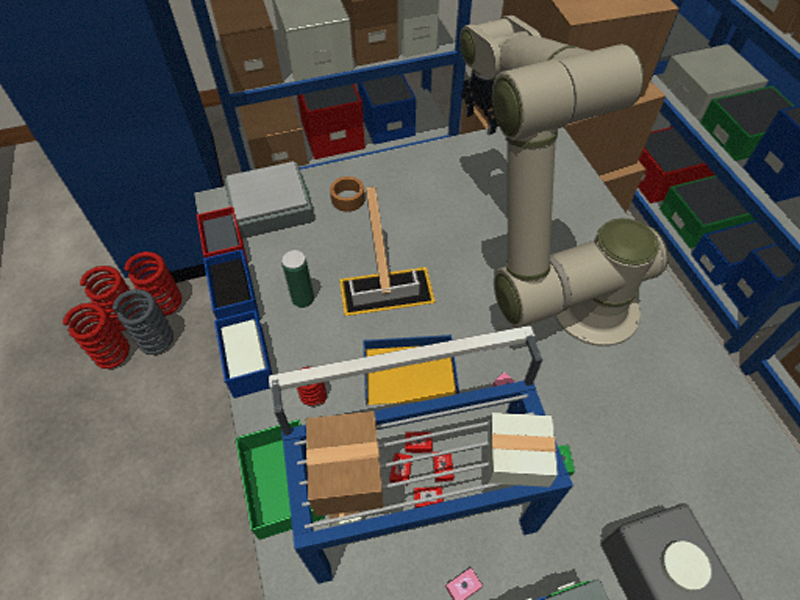

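View pics/t0b.png

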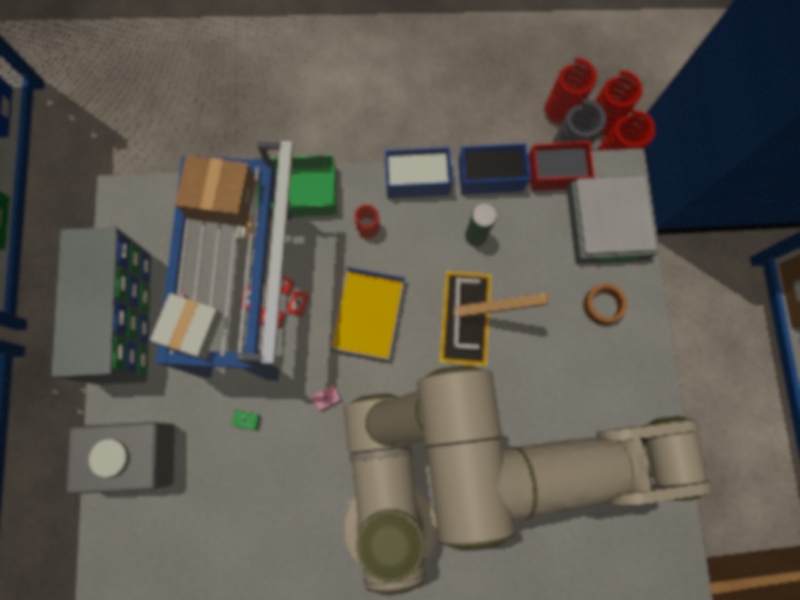

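Scene view (800x600): four red blocks under the shelf at (418,440), (402,467), (443,465) and (428,495). The look-alikes are pink at (503,380) and (465,583), and green at (565,458). The rake is on the pad near (385,290) and the bay is at (410,372). Next I'll take close crops for pixel readings.

```bash
cat > crop.py <<'E'
import cv2,sys
def crop(f,x0,y0,w,h,k,o):
    i=cv2.imread(f'pics/{f}.png')[y0:y0+h,x0:x0+w]; i=cv2.resize(i,None,fx=k,fy=k,interpolation=cv2.INTER_CUBIC)
    for t in range(0,w,20):
        cv2.line(i,(t*k,0),(t*k,6),(0,255,255),1); cv2.putText(i,str(x0+t),(t*k+2,12),0,.38,(0,255,255),1)
    for t in range(20,h,20):
        cv2.line(i,(0,t*k),(6,t*k),(0,255,255),1); cv2.putText(i,str(y0+t),(8,t*k+4),0,.38,(0,255,255),1)
    cv2.imwrite(f'pics/{o}.png',i)
if __name__=='__main__':
    a=sys.argv; crop(a[1],*map(int,a[2:7]),a[7])
E
python3 crop.py s0 170 210 200 150 4 c1; python3 crop.py t0 95 80 260 195 3 c2;python3 crop.py s0 195 105 130 150 4 c3
```

```text
(no output)
```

View pics/c1.png

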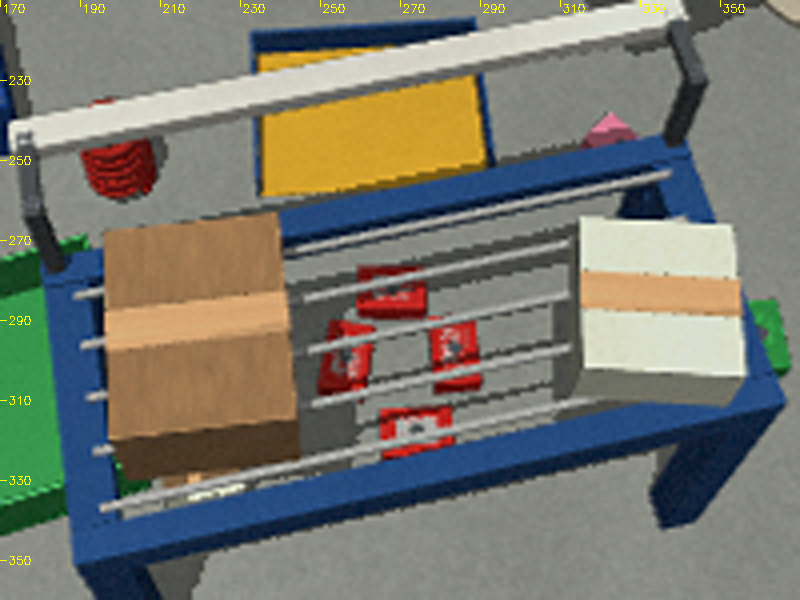

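View pics/c2.png

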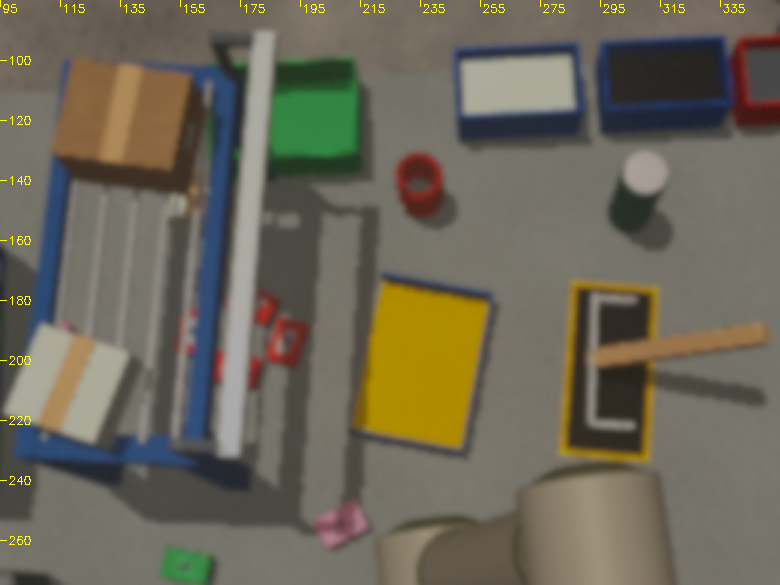

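View pics/c3.png

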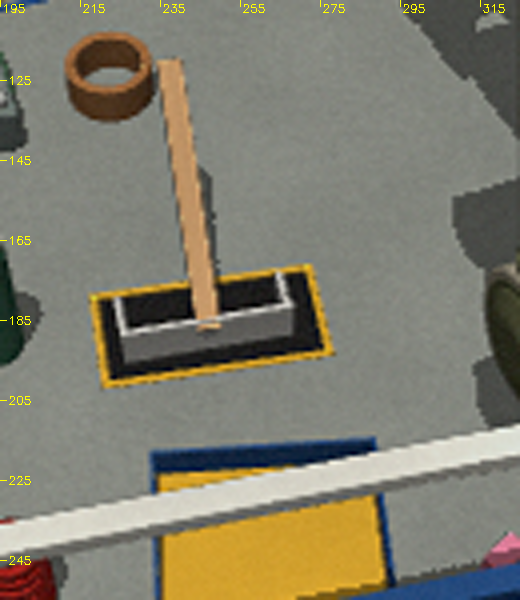

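Crops:
- **Targets:** the four red blocks in the scene image are at (268,282), (257,299), (284,297) and (274,317). Each is a red body with a grey plate on top. The pink and green ones lie outside the shelf and are not targets.
- **Rake:** the blade's top edge runs from (225,188) to (268,182), and the handle end is near (238,120).

Next I'll triangulate and fit poses.

```bash
cat > fit.py <<'E'
from h import *
from scipy.optimize import least_squares
S=load('s0');T=load('t0'); V={'1':(S,170,210,4),'2':(T,95,80,3),'3':(S,195,105,4)}
def px(c,x,y): d,x0,y0,k=V[c]; return d,x0+(x+.5)/k-.5,y0+(y+.5)/k-.5
def fit(obs,p0,rep=True):
    def f(p):
        M=R.from_euler('z',p[2]).as_matrix(); r=[]
        for c,x,y,l in obs:
            d,u,v=px(c,x,y); r+=list(proj(d,M@np.array(l)/1e3+[p[0],p[1],0])[0]-[u,v])
        return np.array(r)
    s=least_squares(f,p0,loss='soft_l1'); 
    return s.x,f(s.x).reshape(-1,2)
E
cat > run.py <<'E'
from fit import *
np.set_printoptions(precision=4,suppress=True)
def show(n,o,p0):
    x,r=fit(o,p0); print(n,x,np.degrees(x[2])); print(np.round(r,1).tolist())
# pad: x,y local; pad middle at y=-30
c=[(120,30),(120,-90),(-120,-90),(-120,30)]
top=[(571,281),(657,288),(648,461),(560,453)]; sc=[(105,388),(90,297),(311,265),(333,353)]
show('pad',[('2',*t,(*q,0)) for t,q in zip(top,c)]+[('3',*t,(*q,0)) for t,q in zip(sc,c)],[.4,-.2,0])
rk=[('3',122,333,(88,3,50)),('3',293,308,(-88,3,50)),('3',124,363,(88,3,0)),('3',292,336,(-88,3,0)),('3',116,297,(85,-58,34)),('3',281,272,(-85,-58,34)),
('2',588,293,(88,3,50)),('2',586,426,(-88,3,50)),('2',637,299,(85,-58,34)),('2',635,425,(-85,-58,34))]
show('rake',rk,[.4,-.2,0])
show('bay',[('2',382,275,(105,0,0)),('2',355,432,(-105,0,0)),('1',262,196,(105,0,0)),('1',488,165,(-105,0,0)),('2',492,292,(109,-154,40)),('2',467,455,(-109,-154,40)),('1',252,30,(109,-154,40)),('1',475,17,(-109,-154,40))],[.4,0,0])
sh=[('1',715,225,(-230,0,315)),('1',785,400,(-230,200,315)),('1',75,560,(230,200,315)),('2',237,72,(230,0,315)),('2',68,60,(230,200,315)),('2',15,458,(-230,200,315)),
('2',275,30,(230,-59,410)),('2',253,30,(230,-35,410)),('2',241,457,(-230,-59,410)),('2',218,457,(-230,-35,410))]
show('shelf',sh,[.4,.2,0])
h=tri(ray(*px('3',171,60)),ray(*px('2',766,333))); print('handle end',h)
g=tri(ray(*px('3',208,325)),ray(*px('2',593,358))); print('handle base',g)
for n,x,y in [('A',393,290),('B',347,357),('C',456,350),('D',417,428)]:print(n,onz(*px('1',x,y),.028))
for n,x,y in [('A',285,341),('B',265,308),('C',238,372),('D',187,333)]:print(n,onz(*px('2',x,y),.028))
E
python3 run.py
```

```text
pad [ 0.507  -0.192  -0.1348] -7.721542687347555
[[-0.4, -0.3], [0.1, -0.3], [0.2, 0.3], [-0.6, 0.5], [-0.5, 0.1], [-0.3, -0.6], [-0.0, -0.6], [0.3, 0.2]]
rake [ 0.5122 -0.194  -0.1128] -6.460413744489248
[[0.1, 0.6], [0.3, -0.3], [0.4, 0.1], [0.3, -0.2], [0.3, -0.2], [-0.6, -0.5], [1.2, -0.5], [0.1, -0.9], [-0.4, 0.1], [-1.0, 0.1]]
bay [ 0.5382  0.1022 -0.226 ] -12.949019732771621
[[0.0, 2.4], [-0.8, 0.2], [0.4, -0.4], [0.3, 2.7], [0.7, -0.3], [-0.4, -1.1], [-0.9, -0.3], [-0.2, -1.3]]
shelf [ 0.5933  0.2407 -0.099 ] -5.674422475712299
[[-7.6, -24.7], [0.9, -0.4], [0.4, -0.1], [0.2, -1.8], [-1.1, -0.4], [-0.4, -0.4], [0.5, 0.5], [0.4, 0.1], [-0.6, 0.3], [-1.0, -0.1]]
handle end [ 0.492  -0.3768  0.2332]
handle base [ 0.5125 -0.1974  0.0351]
A [0.561  0.2125 0.028 ]
B [0.6172 0.2563 0.028 ]
C [0.5273 0.2792 0.028 ]
D [0.5806 0.3307 0.028 ]
A [0.559  0.2091 0.028 ]
B [0.6056 0.235  0.028 ]
C [0.5203 0.2721 0.028 ]
D [0.5767 0.3393 0.028 ]
```

Rake, pad, bay and shelf fits agree to about 1 px. The triangulated handle end (z 0.233) and base (z 0.035) match the stated geometry. Next I'll check lateral extents in the bay frame and IK along the planned path.

```bash
cat > plan.py <<'E'
from h import *
RAKE=(.5122,-.194,-.1128); PAD=(.507,-.192,-.1348); 
L0=np.array([0,-.157,.210]); D=np.array([0,np.sin(np.radians(42)),-np.cos(np.radians(42))])
# tool axes in rake frame: z along handle down, y = +-rake x
def tool(x,y,z,yaw,tilt=0.,back=0.,s=1):
    """TCP pose for rake origin at x,y,z with yaw, tilt (deg, handle lowered toward -y)"""
    M=R.from_euler('z',yaw)*R.from_euler('x',tilt,degrees=True)
    Y=np.array([s,0,0.]); X=np.cross(Y,D); T=R.from_matrix(np.c_[X,Y,D])
    p=np.array([x,y,z])+M.apply(L0+D*(env.hold_point_z-back))
    return p,(M*T).as_quat()
def bayw(b,x,y): return np.array(b[:2])+R.from_euler('z',b[2]).as_matrix()[:2,:2]@[x,y]
E
cat > run2.py <<'E'
from fit import *; from plan import *
np.set_printoptions(precision=4,suppress=True)
b,r=fit([('2',382,281,(105,0,0)),('2',355,432,(-105,0,0)),('1',262,196,(105,0,0)),('2',492,292,(109,-154,40)),('2',467,455,(-109,-154,40)),('1',252,30,(109,-154,40)),('1',475,17,(-109,-154,40))],[.4,0,0])
print('bay',b,np.round(r,1).tolist())
inv=lambda p:R.from_euler('z',-b[2]).apply(np.asarray(p)-[b[0],b[1],0])
for n,c,x,y,z in [('Cbot','1',480,388,0),('Ctop','1',475,320,.028),('Ctl','1',430,318,.028),('Cbl','1',438,390,0),('Btl','1',333,322,.028),('Btr','1',372,325,.028),('Bbl','1',318,388,0.0),('Bbr','1',365,401,0),
 ('Dtl','1',382,412,.028),('Dtr','1',449,406,.028),('Dbl','1',381,457,0),('Dbr','1',453,445,0),('Atl','1',359,268,.028),('Atr','1',424,265,.028),('Abr','1',427,316,0),('Abl','1',358,312,0),('cart','2',185,207,.07)]:
    print(n,inv(onz(*px(c,x,y),z)))
for s in(1,-1):
    print('s',s)
    for a in [(*RAKE[:2],0,RAKE[2],0,.12),(*RAKE[:2],0,RAKE[2]),(*RAKE[:2],.08,RAKE[2]),(*bayw(b,0,0),.09,b[2],18),(*bayw(b,0,.285),.07,b[2],18),(*bayw(b,0,.285),0,b[2]),(*bayw(b,0,0),0,b[2]),(*bayw(b,0,0),.08,b[2])]:
        p,q=tool(*a,s=s); print(kinematics.ik(p,q))
E
python3 run2.py
```

```text
bay [ 0.5382  0.1031 -0.2301] [[-0.1, 0.4], [-1.2, 0.2], [0.5, -0.3], [0.5, -0.1], [-0.8, -0.9], [-0.7, -0.2], [0.1, -1.0]]
Cbot [-0.0699  0.1941  0.    ]
Ctop [-0.0702  0.1442  0.028 ]
Ctl [-0.0319  0.1392  0.028 ]
Cbl [-0.0339  0.1928  0.    ]
Btl [0.0514 0.1358 0.028 ]
Btr [0.0183 0.1412 0.028 ]
Bbl [0.0682 0.1825 0.    ]
Bbr [0.0291 0.1969 0.    ]
Dtl [0.0169 0.2158 0.028 ]
Dtr [-0.0391  0.2155  0.028 ]
Dbl [0.02   0.2445 0.    ]
Dbr [-0.041   0.2397  0.    ]
Atl [0.0249 0.0892 0.028 ]
Atr [-0.0321  0.0912  0.028 ]
Abr [-0.0319  0.1272  0.    ]
Abl [0.0282 0.1185 0.    ]
cart [0.1431 0.269  0.07  ]
s 1
[-1.0537  0.8939  0.5822  0.5198  2.2251 -0.7392]
[-0.9843  0.778   1.0215  0.4738  1.9074 -0.8444]
[-0.9843  0.7278  0.904   0.5083  2.0554 -0.7583]
[-0.8214  0.473   1.6214  0.8174  1.7397 -0.7534]
[-0.2848  0.4467  1.7273  1.1014  1.3236 -0.5585]
[-0.0809  0.437   1.5988  0.8182  1.1349 -0.2239]
[-0.6428  0.3825  1.6819  0.6651  1.4548 -0.6229]
[-0.6428  0.2947  1.5781  0.6603  1.606  -0.505 ]
s -1
[-1.0537  0.8939  0.5822  0.5198  2.2251  2.4024]
[-0.9843  0.778   1.0215  0.4738  1.9074  2.2972]
[-0.9843  0.7278  0.904   0.5083  2.0554  2.3833]
[-0.8214  0.473   1.6214  0.8174  1.7397  2.3882]
[-0.2848  0.4467  1.7273  1.1014  1.3236  2.5831]
None
[-0.6428  0.3825  1.6819  0.6651  1.4548  2.5187]
[-0.6428  0.2947  1.5781  0.6603  1.606   2.6366]
```

```bash
python3 - <<'E'
from plan import *
p,q=tool(*RAKE[:2],0,RAKE[2],0,.12); env.reach(p,q)
w=snap('wrist','w1'); snap('scene','s1')
# predicted handle top-face centre-line and blade ends in wrist view
M=R.from_euler('z',RAKE[2]); o=np.array([*RAKE[:2],0])
n=np.array([0,D[2],-D[1]]) # normal guess
pts=[L0-D*.035+[sx*.012,0,0] for sx in(-1,1)]+[np.array([0,0,.035])]+[np.array([sx*.088,.003,.05]) for sx in(-1,1)]+[np.array([sx*.085,-.058,.034]) for sx in(-1,1)]
uv=proj(w,np.array([o+M.apply(x) for x in pts])); print(np.round(uv,1).tolist(), monitor.sense()['clock'])
i=cv2.imread('pics/w1.png')
for u,v in uv: cv2.drawMarker(i,(int(round(u)),int(round(v))),(255,0,255),0,9,1)
cv2.imwrite('pics/w1m.png',cv2.resize(i,(800,600)))
E
```

```text
[[239.6, 201.5], [274.7, 201.4], [256.3, 138.9], [195.0, 131.4], [317.6, 131.3], [195.8, 174.4], [316.9, 174.3]] 1.5083
```

View pics/w1m.png

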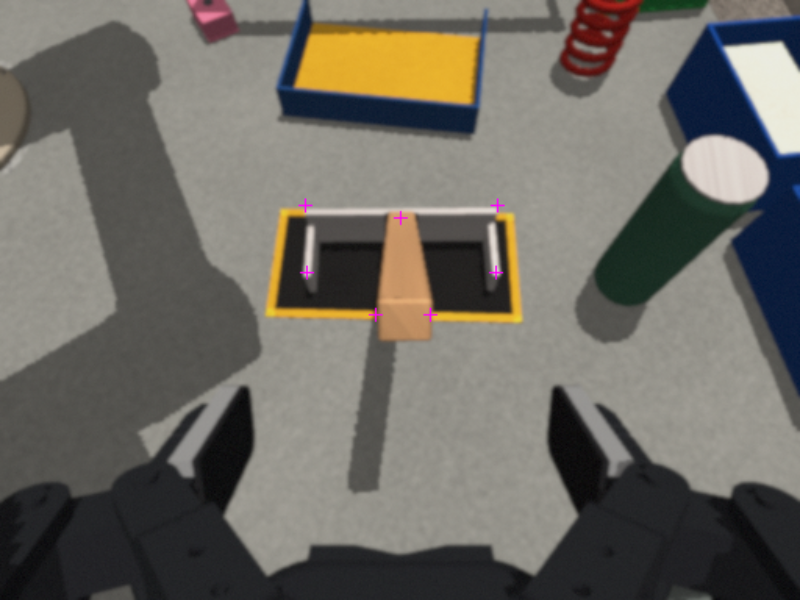

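The handle end at (405,320) is within about 2 mm of the prediction, and the blade sits about 4 px low, so the rake is roughly 3 mm further to -y. I'll apply that and grasp.

```bash
sed -i 's/^RAKE=.*/RAKE=(.5117,-.197,-.1128); PAD=(.507,-.192,-.1348); BAY=(.5382,.1031,-.2301)/;s/; PAD=(.507,-.192,-.1348); $//' plan.py; sed -n 1,3p plan.py
python3 - <<'E'
from plan import *
p,q=tool(*RAKE[:2],0,RAKE[2]); print(env.movel(p,.12,frame=q,guard=15))
env.close_gripper(effort=115)
s=monitor.sense(); print(s['clock'],s['finger_gap'],s['gripper_force'],s['contact_force'],s['position']-p)
p,q=tool(*RAKE[:2],.08,RAKE[2]); env.movel(p,.15,frame=q)
s=monitor.sense(); print(s['clock'],s['finger_gap'],s['gripper_force'],s['contact_force'])
x,y=bayw(BAY,0,-.03); p,q=tool(x,y,.09,BAY[2],18)
env.movel(p,.2,frame=q)
s=monitor.sense(); print(s['clock'],s['finger_gap'],s['contact_force'])
snap('scene','s2'); snap('wrist','w2')
i=np.hstack([cv2.resize(cv2.imread(f'pics/{n}.png'),(400,300)) for n in('s2','w2')])
cv2.imwrite('pics/m2.png',np.vstack([cv2.resize(cv2.imread('pics/s2.png')[130:355,150:450],(800,600))[:,:]]))
E
```

```text
from h import *
RAKE=(.5117,-.197,-.1128); PAD=(.507,-.192,-.1348); BAY=(.5382,.1031,-.2301)
L0=np.array([0,-.157,.210]); D=np.array([0,np.sin(np.radians(42)),-np.cos(np.radians(42))])
False
3.2333 0.26716201452600324 112.43016958236694 [ 0.46219923 -1.33842552  1.95460048] [ 2.03573465e-05 -2.20810353e-04  2.44271348e-04]
3.9167 0.26766202669216715 112.51642227172852 [-0.78203161 -0.31324318 -2.64993914]
5.2 0.2656287114784478 [ 0.00619625 -0.60421155 -1.96502455]
```

View pics/m2.png

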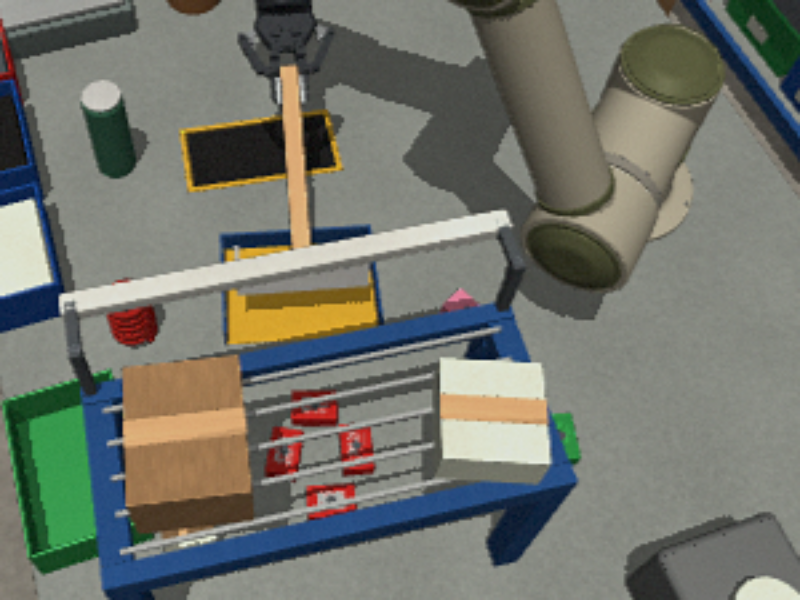

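The rake is firmly gripped and tilted, above the bay floor. The blocks and bystanders haven't moved, and carton_low (right edge near pixel (215,540)) is about 40 mm outside the rake's lane. Next I'll go in over the blocks and lower the rake.

```bash
python3 - <<'E'
from plan import *
def go(xb,yb,z,tilt,v,guard=12):
    p,q=tool(*bayw(BAY,xb,yb),z,BAY[2],tilt); r=env.movel(p,v,frame=q,guard=guard)
    s=monitor.sense(); print((yb,z,tilt),r,round(s['clock'],2),np.round(s['contact_force'],1),round(s['finger_gap'],3)); return r
if not go(0,.12,.075,18,.15) and not go(0,.278,.075,18,.12) and not go(0,.278,.036,9,.08): go(0,.278,.003,0,.06)
snap('scene','s3'); snap('top','t3')
a=cv2.resize(cv2.imread('pics/s3.png')[200:350,170:370],(800,600)); cv2.imwrite('pics/m3.png',a)
E
```

```text
(0.12, 0.075, 18) False 6.46 [ 0.4  0.  -3.2] 0.271
(0.278, 0.075, 18) False 7.92 [ 0.4 -0.6 -2.8] 0.266
(0.278, 0.036, 9) False 8.41 [ 0.3 -0.1 -2.2] 0.263
(0.278, 0.003, 0) False 9.06 [ 0.2  0.6 -3.1] 0.266
```

View pics/m3.png

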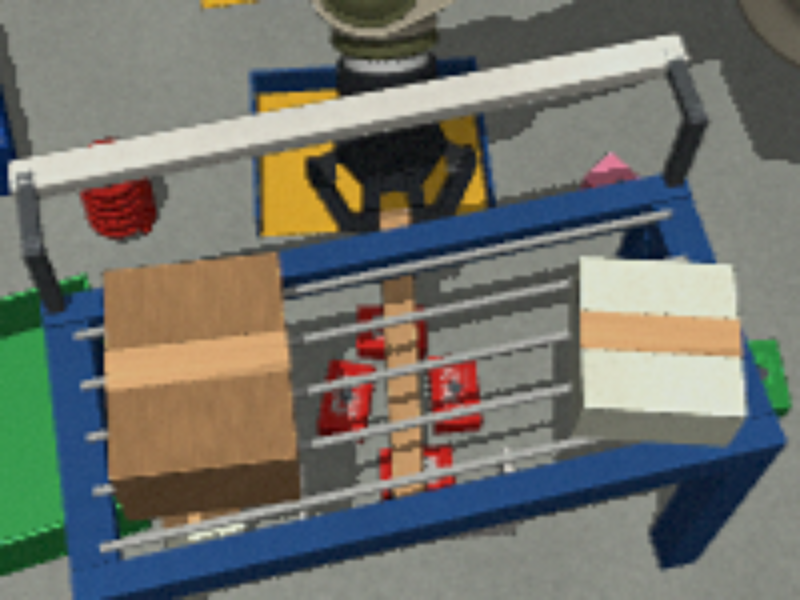

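The blade is down behind the last block and hidden by the rear beam. The right wing tip shows at (510,460), outside the blocks. Sweeping now.

```bash
python3 - <<'E'
from plan import *
def go(xb,yb,z,tilt,v,guard=25):
    p,q=tool(*bayw(BAY,xb,yb),z,BAY[2],tilt); r=env.movel(p,v,frame=q,guard=guard)
    s=monitor.sense(); print((yb,z,tilt),r,round(s['clock'],2),np.round(s['contact_force'],1),round(s['finger_gap'],3)); return r
go(0,.278,.0015,0,.05)
if not go(0,.10,.0015,0,.07): go(0,.02,.0015,0,.06)
snap('scene','s4'); snap('top','t4')
a=cv2.resize(cv2.imread('pics/s4.png')[200:305,200:340],(800,600)); b=cv2.resize(cv2.imread('pics/t4.png')[150:255,190:330],(800,600))
cv2.imwrite('pics/m4.png',cv2.resize(np.hstack([a,b]),(800,300)))
E
```

```text
(0.278, 0.0015, 0) False 9.41 [ 0.2  0.7 -2.7] 0.264
(0.1, 0.0015, 0) False 12.1 [ 0.8  1.7 -1.5] 0.266
(0.02, 0.0015, 0) False 13.58 [ 0.8  1.3 -2.3] 0.269
```

View pics/m4.png

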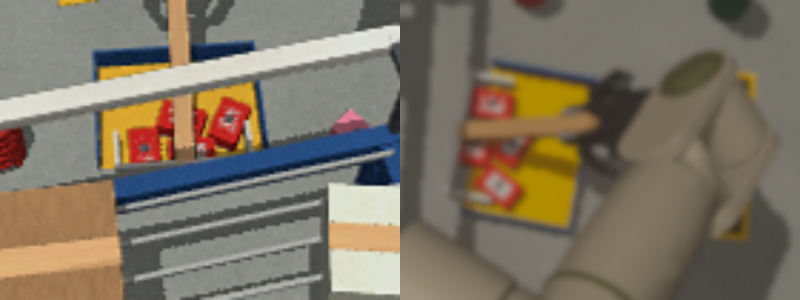

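All four blocks are inside the rake head and at the mouth or in the bay. I'll push a little deeper, back off a few millimetres, lift, and look.

```bash
python3 - <<'E'
from plan import *
def go(xb,yb,z,tilt,v,guard=20):
    p,q=tool(*bayw(BAY,xb,yb),z,BAY[2],tilt); r=env.movel(p,v,frame=q,guard=guard)
    s=monitor.sense(); print((yb,z,tilt),r,round(s['clock'],2),np.round(s['contact_force'],1),round(s['finger_gap'],3)); return r
r=go(0,-.028,.0015,0,.05)
if not r:
    go(0,-.022,.0015,0,.05); go(0,-.022,.10,0,.1)
snap('scene','s5'); snap('top','t5'); snap('wrist','w5')
a=cv2.resize(cv2.imread('pics/s5.png')[190:295,200:340],(800,600)); b=cv2.resize(cv2.imread('pics/t5.png')[150:255,190:330],(800,600))
cv2.imwrite('pics/m5.png',np.vstack([cv2.resize(np.hstack([a,b]),(800,300)),cv2.resize(cv2.imread('pics/w5.png'),(800,600))[:300]]))
E
```

```text
(-0.028, 0.0015, 0) False 14.79 [ 0.8  1.  -2.4] 0.265
(-0.022, 0.0015, 0) False 15.06 [ 0.   1.1 -1.8] 0.266
(-0.022, 0.1, 0) False 16.19 [-0.3  0.5 -1.9] 0.264
```

View pics/m5.png

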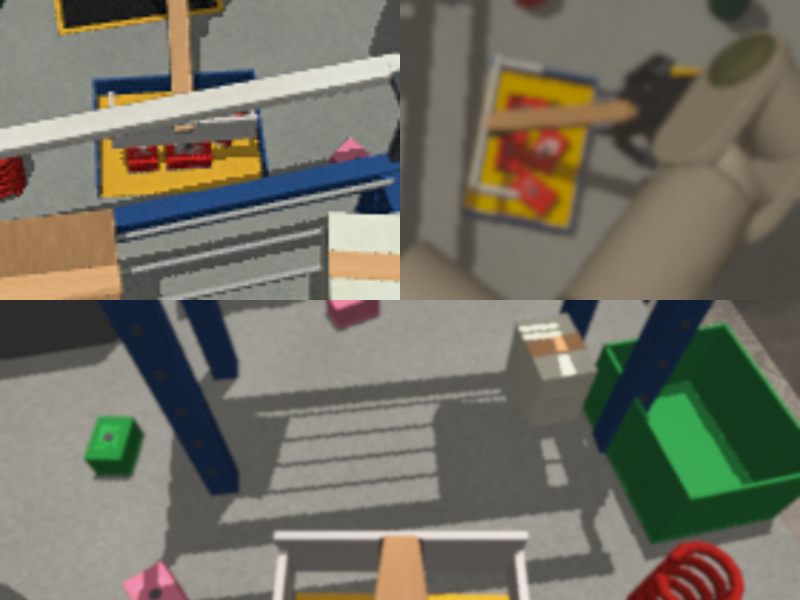

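All four blocks are in the bay, about 25 mm inside the mouth, and nothing is left under the shelf. The bystanders are unmoved. Before parking I'll check the pad pose against the wrist picture's pad corners, (283,210), (515,213), (522,320) and (267,316), together with the blade.

```bash
python3 - <<'E'
from fit import *
np.set_printoptions(precision=4,suppress=True)
W=load('w1'); V['w']=(W,0,0,1.5625)
c=[(-120,30),(120,30),(120,-90),(-120,-90)]; t=[(283,210),(515,213),(522,320),(267,316)]
o=[('w',*a,(*b,0)) for a,b in zip(t,c)]; x,r=fit(o,[.5,-.19,-.13]); print('pad wrist',x,np.round(r,1).tolist())
o2=o+[('2',*a,(*b,0)) for a,b in zip([(571,281),(657,288),(648,461),(560,453)],[c[1],c[2],c[3],c[0]])]+[('3',*a,(*b,0)) for a,b in zip([(105,388),(90,297),(311,265),(333,353)],[c[1],c[2],c[3],c[0]])]
print('pad all',fit(o2,[.5,-.19,-.13])[0])
rw=[('w',303,209,(-88,3,50)),('w',498,209,(88,3,50)),('w',405,320,(0,-180.7,236)),('w',311,287,(-85,-58,34)),('w',492,285,(85,-58,34))]
x,r=fit(rw,[.5,-.19,-.11]);print('rake wrist',x,np.round(r,1).tolist())
E
```

```text
pad wrist [ 0.509  -0.1926 -0.1353] [[-0.7, -1.1], [-0.3, -0.3], [1.2, 0.8], [-0.0, 0.1]]
pad all [ 0.5085 -0.1924 -0.1354]
rake wrist [ 0.512  -0.1977 -0.1076] [[1.2, 0.3], [-0.6, -0.4], [-0.1, 2.3], [-2.9, -6.4], [2.8, -5.9]]
```

```bash
python3 - <<'E'
from plan import *
P=(.5085,-.1924); yaw=-.132
def go(x,y,z,v,guard=None,back=0,yw=yaw):
    p,q=tool(x,y,z,yw,0,back); r=env.movel(p,v,frame=q,guard=guard)
    s=monitor.sense(); print((y,z),r,round(s['clock'],2),np.round(s['contact_force'],1),np.round(s['position']-p,4)); return r
go(*P,.10,.15); go(*P,.008,.1,15)
for z in (.004,.002,.001,0,-.001,-.002):
    if go(*P,z,.02,2.5): break
    if monitor.sense()['contact_force'][2]>1: break
env.hold(.3); snap('scene','s6a')
env.release(); env.hold(.3)
s=monitor.sense(); p0=s['position']; M=R.from_quat(s['ee_rot'])
env.movel(p0-M.apply([0,0,.13]),.06)
env.hold(.5); print(monitor.sense()['clock'])
snap('scene','s6');snap('wrist','w6')
E
```

```text
(-0.1924, 0.1) False 18.33 [ 0.8  0.5 -2.4] [0.0001 0.0003 0.0002]
(-0.1924, 0.008) False 19.4 [-0.3 -0.3 -1.8] [ 0.0001 -0.0002  0.0007]
(-0.1924, 0.004) False 19.75 [-0.5 -0.9 -1.9] [ 0.  0. -0.]
(-0.1924, 0.002) False 20.0 [ 0.7 -0.  -2.2] [-0.      0.     -0.0001]
(-0.1924, 0.001) False 20.25 [-0.4  0.3 -2.4] [-0.      0.     -0.0001]
(-0.1924, 0) False 20.5 [ 0.1 -1.7  0.2] [ 0.     -0.0001  0.0003]
(-0.1924, -0.001) False 20.75 [-1.4 -3.2  6.2] [ 0.     -0.0003  0.0011]
24.85
```

```bash
python3 - <<'E'
import cv2,numpy as np
def wood(n,x0,x1,y0,y1):
    i=cv2.imread(f'pics/{n}.png')[y0:y1,x0:x1].astype(int); b,g,r=i[...,0],i[...,1],i[...,2]
    m=((r-b>60)&(r>150)&(r-g<80)&(r-g>25)).astype('uint8'); k,l,s,c=cv2.connectedComponentsWithStats(m)
    j=1+np.argmax(s[1:,4]); print(n,s[j]+[x0,y0,0,0,0],np.round(c[j]+[x0,y0],1))
for n in('s0','s6a','s6'): wood(n,232,262,112,192)
for n in('w1','w6'): wood(n,220,300,120,225)
# blade: bright low-saturation on the pad
for n in('s0','s6'):
    i=cv2.imread(f'pics/{n}.png')[165:205,218:280].astype(int); m=(i.min(2)>120)&(np.ptp(i,2)<25); l=cv2.connectedComponentsWithStats(m.astype('uint8'))
    print(n,[(a[0]+218,a[1]+165,a[2],a[3],a[4]) for a in l[2][1:] if a[4]>8])
E
```

```text
s0 [232 120  17  65 381] [241.3 152.5]
s6a [237 120  14  66 364] [243.3 152.5]
s6 [237 120  14  65 368] [243.2 151.9]
w1 [ 242  136   58   82 2339] [260.  182.1]
w6 [ 241  133   59   76 2144] [258.6 176.7]
s0 [(np.int32(218), np.int32(165), np.int32(24), np.int32(13), np.int32(250)), (np.int32(249), np.int32(165), np.int32(31), np.int32(28), np.int32(276)), (np.int32(249), np.int32(173), np.int32(19), np.int32(12), np.int32(40)), (np.int32(224), np.int32(179), np.int32(24), np.int32(10), np.int32(42)), (np.int32(218), np.int32(191), np.int32(62), np.int32(14), np.int32(415))]
s6 [(np.int32(218), np.int32(165), np.int32(25), np.int32(13), np.int32(247)), (np.int32(251), np.int32(165), np.int32(29), np.int32(28), np.int32(225)), (np.int32(249), np.int32(174), np.int32(20), np.int32(12), np.int32(41)), (np.int32(225), np.int32(179), np.int32(20), np.int32(10), np.int32(37)), (np.int32(218), np.int32(191), np.int32(62), np.int32(14), np.int32(402))]
```

The rake stands upright and free. Handle and blade pixels are within 2 px of their original places, and the small shift is toward the pad origin.

```bash
python3 -c "
from h import *
print(job.hand_in())"
```

```text
the job is handed in; nothing more can be done
None
```

The job is handed in: all four red blocks are in the blue bay and the rake stands upright on its pad, facing as before, with about 25 s on the robot clock at the last check.

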